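Clamp the check valve on the deadweight tester's test port

ROBOT

A 6-joint arm with a two-finger parallel gripper is mounted at the origin on the work surface. World frame = base frame: x ahead of the robot, y to its left, z up, the work surface at z = 0. Lengths are in m, angles in rad, forces in N, time in s.
With the tool pointing down it reaches from about 0.25 to 0.85 m from the base axis. Payload 12.5 kg.
Tool frame: the origin (TCP) lies at the very end of the fingers, on their centre line; the grasp point (between the pads) lies 19 mm behind it; z points along the fingers, x is the direction in which the jaws open and shut, and the axes are right-handed (so a half turn about z gives the same grasp; the last joint's range is limited). The gripper opens to 93 mm and grips with 3 to 60 N. Pads are 15 mm wide; open, the fingers measure 128 mm over their backs; the gripper's body (75 mm by 188 mm) begins 65 mm behind the grasp point.
Start: joints at [1.117, 0.351, 1.652, -0, 1.139, -0.085], TCP at [0.198, 0.513, 0.188] pointing down, gripper open.
Joint ranges: [-2.75, 2.75], [-0.79, 2.1], [0.01, 2.65], [-1.57, 4.71], [0.07, 3.14], [-2.87, 2.87]. Speed limits (rad/s): [2.22, 2.22, 2.79, 3.14, 3.14, 3.14].

INTERFACE

Orientations are given as a unit quaternion [x, y, z, w].
In Python, from plant import manip gives the robot as it stands.
- The arm moves only by the tool drive_tool, never from a script. Its argument "series" is a list that holds one entry, the list of rows, each a list of 7 numbers: the shift along the tool's x, y, z in m, then the turn, a rotation vector about the tool's x, y, z in rad, then the opening in per cent of the stroke, from 0 (shut) to 100 (fully open). A call has 1 to 5 rows; each row is the pose to reach, as a shift and turn from the pose commanded when the call began, along the tool's axes at that moment; what a row does not reach only later rows make up. A row lasts 1/10 s, in which the tool goes at most 50 mm and 8.59 degrees, less where a joint would pass 70% of its speed; a pose out of reach is approached as far as the arm can. A call with a gripper value outside its range is refused whole. The fingers move at their own pace and stop on an object; "force" is the grip in N (left out, the last holds). Time passes only in rows, so rows that repeat a pose let the fingers close. It gives the time, the measured TCP pose, the force and the opening at its end, in the units of the state.
- manip.sense(): the state, without advancing time (a new reading comes with each control period).
- manip.capture(name): name is "scene" or "top" or "wrist"; returns a dict with "pixels" (384x512x3 uint8, red, green, blue), "z_map" (384x512 float32, m along the optical axis (not along the pixel's ray), 0 where there is no reading), "fx", "fy", "cx", "cy" (pixels), "pose" (4x4, takes a point from camera to world coordinates); the wrist camera has in their place "tool_from_camera" (4x4, takes a point from camera to tool coordinates, whose origin is the TCP and whose axes are the tool frame's). Camera axes: x right, y down, z forward; pixel columns grow to the right and rows downward; lengths in m; the calibration is good to about 2 mm. A picture is of the moment at which its call begins: read the wrist's pose just before it.
- manip.close_job(): hands the job in, once; it reports no verdict.
Trained networks look in the newest picture that a camera, given by its name, has taken for a name from the list of things; names that differ only in an ending like _2 or _b are one class to them, and where a whole thing is asked for, a point or a joint stands for the part that bears it (a point fixed in the world has none). Each returns a list of dicts, best first, with "score" (0 to 1); they miss things now and then, are a little off and sometimes report something else, mostly with a low value. They report only what shows in the picture. A call takes as long as a camera call. They do not tell look-alikes from the thing itself.
- manip.boxes_of(camera, label): "point" ([x, y, z] in m, in world coordinates, good to about 4 mm: the middle of the surface that is visible of it).
- manip.regions_of(camera, label): "pixels" (384x512 bool, what is visible of it).
- manip.pinpoint(camera, label): "point" ([x, y, z] in m, in world coordinates, good to about 4 mm: a listed point, or the origin of a listed thing).
The state is a dict: "t": time; "joint_positions": joint angles; "joint_vel": joint speeds; "tau": joint torques, N m; "ee_pos": TCP position; "eef_rot": TCP orientation; "contact_force": force on the tool from outside, world axes, zero at the start; "torque": the same for the moment, N m; "grip_width": opening from 0.0 (shut) to 1.0 (fully open).
Only numpy, scipy, OpenCV 4.12 (cv2) and the standard library are available. Lean on these libraries where they do the work, as an engineer would, in place of code of your own. Each camera call takes 0.05 s, during which the arm holds its last target.

TASK

Clamp the bronze check valve for its pressure test: push the flat steel clamp strap round with a finger until it lies over the valve, up against its stop post, and only then push the cam lever fully down. Leave the valve seated on its port, and leave the brass weights, the piston cap and the gauge where they stand.

Things in the scene. Friction and masses are not known exactly. Their poses are not given: they have to be found in the camera images.
- fixture: Grey valve test fixture, fixed to the bench, turned by up to 0.3 rad. Origin: centre of the underside of its base plate (120 mm along its x, 270 mm along its y, 15 mm thick); z up. At its centre a round steel port (radius 36 mm, top 35 mm up, rim to 41 mm) carries the valve. At y = +85 mm a column (radius 16 mm, 97 mm high) carries the strap
- strap (a joint): Angle (rad) of the clamp strap about its upright pivot, counter-clockwise from above. At 0 it points from its pivot along the fixture's -x; at 1.571 along the fixture's -y, across the valve and under the cam, stopped by the stop post. It starts between -0.35 and 0.45. Stiff pivot (0.12 N m), stays where it is left
- strap_pivot (a point): Point on the strap's pivot axis, at half the strap's thickness (102 mm above the bench). The pivot nut, radius 13 mm, rises 14 mm above this point
- strap_middle (a point): Centre point of the flat steel strap where it passes over the valve when closed: 85 mm from the pivot, half-way through the thickness. The strap is 36 mm wide, 10 mm thick (97 to 107 mm above the bench) and reaches to 188 mm from the pivot. Its own x axis points along the strap to the pivot
- cam_lever (a joint): Angle (rad) of the cam lever from upright. It grows as the lever leans outwards to the fixture's -y and down, away from the strap; 1.48 is fully down, nearly level, at its stop. It starts between 0.45 and 0.85. Stiff pivot (0.30 N m, about 3 N at the ball), stays where it is left
- lever_pivot (a point): Point on the cam lever's level pivot axis (along the fixture's x), at x = 0, y = -95 mm of the fixture, 128 mm above the bench; a cam disc of radius 18 mm surrounds it
- lever_ball (a point): Centre of the black ball (radius 12 mm) at the end of the cam lever, 110 mm from the lever's pivot; the lever is a round steel rod of radius 6 mm
- valve: Loose bronze check valve, upright on the port, 60 mm high. Origin: centre of its underside, 35 mm above the bench. Foot radius 24.5 mm, body radius 21 mm up to 36 mm with two small lugs reaching 23.5 mm, and above that a neck of radius 12.5 mm with a collar of 14.5 mm; its top lies 2 mm below the strap
- weight0: Lowest of three loose round brass weights in one stack, each of radius 34 mm and 16 mm high. Origin: centre of its underside
- weight1: Middle brass weight of the stack, same shape. Origin: centre of its underside
- weight2: Top brass weight of the stack, same shape. Origin: centre of its underside
- piston_cap: Loose round steel piston cap, radius 27 mm, 42 mm high with a narrower top. Origin: centre of its underside
- gauge: Loose gauge with a white porcelain face (radius 56 mm over its case), tilted back on a square foot of 90 mm, about 110 mm high. Origin: centre of its underside
- stop_post_top (a point): Centre of the top of the square grey stop post, 145 mm above the bench, at x = +32 mm, y = -95 mm of the fixture; the post measures 26 mm along the fixture's x by 34 mm along its y. A pin reaches from it towards the fixture's -x and carries the cam lever
There are look-alikes about, which are no part of the job. Of the things shaped like the valve, the bronze one is meant.

How it is judged:
By the outcome, as a careful person would: the job done as asked, in the order asked, and still so for the second after the job is handed in, with the robot touching nothing.
It also fails if it takes over 48 s, if anything falls off the work surface, if the arm or the gripper's body presses on something with over 40 N, if the wrist force passes 120 N, or if a joint passes its speed limit or range.

## Working session

There is one attempt and no reset: what is moved stays moved. The work goes in short steps, Python scripts to look and compute and a tool call to move; the robot and the scene stay as the last step left them, time stands still between calls to the robot, and variables do not carry over. Pictures are saved under pics/ and viewed, and the job is handed in when it is done.

Besides the shell and the picture viewer there is one more tool, called after "Call:" as name(argument=value, ...) on one line, values as JSON. drive_tool: Moves the arm, as the interface text tells. Its arguments: {"type":"object","properties":{"series":{"type":"array","items":{"type":"array","items":{"type":"array","items":{"type":"number"}}}},"force":{"type":"number"}},"required":["series"]}

```bash
mkdir -p pics; ls; cat > h.py <<'E'
from plant import manip
import numpy as np, cv2
def snap(cam,name):
    c=manip.capture(cam); cv2.imwrite(f'pics/{name}.png',cv2.cvtColor(c['pixels'],cv2.COLOR_RGB2BGR)); np.savez(f'/tmp/{name}.npz',**c); return c
E
python3 - <<'E'
from h import *
s=manip.sense(); print({k:np.round(v,3) for k,v in s.items()})
for cam in ('scene','top'):
    c=snap(cam,cam+'0')
    print(cam,np.round(c['pose'],3).tolist(),c['fx'],c['cx'],c['cy'])
    for l in ['strap_pivot','strap_middle','lever_pivot','lever_ball','valve','weight0','piston_cap','gauge','stop_post_top','fixture']:
        try: print(l,[(np.round(d['point'],3).tolist(),round(d['score'],2)) for d in manip.pinpoint(cam,l)])
        except Exception as e: print(l,e)
print(manip.sense()['t'])
E
```

```text
pics
{'t': np.float64(0.0), 'joint_positions': array([ 1.117,  0.351,  1.652, -0.   ,  1.139, -0.085]), 'joint_vel': array([-0.003,  0.001, -0.001,  0.001,  0.001,  0.001]), 'tau': array([-0.0000e+00, -4.9732e+01, -2.8525e+01,  7.0000e-02,  2.6000e-02,
       -0.0000e+00]), 'ee_pos': array([0.198, 0.513, 0.188]), 'eef_rot': array([ 0.825,  0.565, -0.   ,  0.   ]), 'contact_force': array([ 0.44 , -0.83 ,  0.535]), 'torque': array([-0.032, -0.028, -0.005]), 'grip_width': np.float64(1.002)}
scene [[-0.742, 0.359, -0.567, 1.094], [0.671, 0.369, -0.644, 0.664], [-0.022, -0.857, -0.514, 0.691], [0.0, 0.0, 0.0, 1.0]] 394.47552873419136 253.59043360901512 192.4233074937749
strap_pivot [([0.541, 0.204, 0.101], 0.6)]
strap_middle [([0.462, 0.189, 0.102], 0.86)]
lever_pivot [([0.546, 0.031, 0.133], 0.64)]
lever_ball [([0.55, -0.042, 0.217], 0.73)]
valve [([0.676, 0.198, -0.001], 0.88), ([0.548, 0.121, 0.038], 0.75), ([0.671, 0.087, -0.002], 0.69), ([0.418, -0.046, -0.001], 0.61), ([0.427, 0.125, 0.001], 0.56)]
weight0 [([0.429, -0.313, 0.032], 0.72), ([0.429, -0.311, 0.015], 0.42), ([0.427, -0.
[... 390 characters left out ...]
05], 0.79)]
strap_middle [([0.46, 0.19, 0.102], 0.74), ([0.576, 0.03, 0.145], 0.31)]
lever_pivot [([0.547, 0.027, 0.13], 0.73), ([0.458, 0.188, 0.103], 0.22)]
lever_ball [([0.546, -0.038, 0.217], 0.67)]
valve [([0.548, 0.12, 0.035], 0.77), ([0.673, 0.096, -0.001], 0.73), ([0.674, 0.2, 0.001], 0.72), ([0.424, 0.123, -0.002], 0.68), ([0.414, -0.043, 0.002], 0.57)]
weight0 [([0.424, -0.31, 0.028], 0.88), ([0.427, -0.313, -0.002], 0.56), ([0.427, -0.311, 0.019], 0.45)]
piston_cap [([0.35, -0.171, -0.0], 0.79)]
gauge [([0.628, 0.412, -0.001], 0.71), ([0.426, -0.31, -0.001], 0.52)]
stop_post_top [([0.575, 0.029, 0.143], 0.77)]
fixture [([0.547, 0.119, 0.0], 0.59), ([0.459, 0.188, 0.105], 0.2)]
1.1
```

View pics/scene0.png

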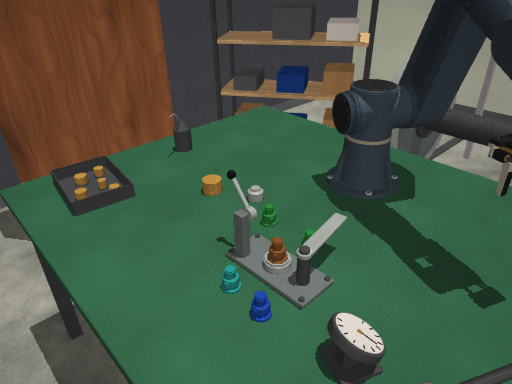

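View pics/top0.png

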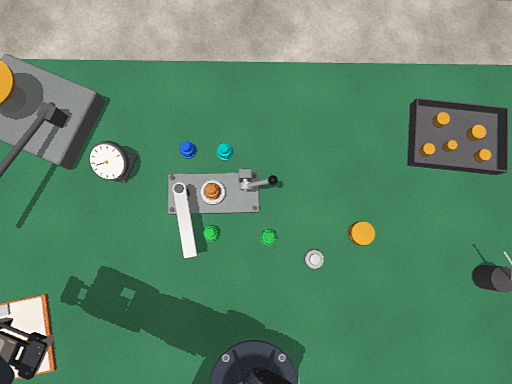

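Candidates for the valve, by top-camera pixel: bronze (211,191), on the port under the strap's swing; green (211,233); green (269,237); teal (225,151); blue (188,150). In the scene camera the bronze one is at (278,252). I choose the bronze one on the port and will check it in a crop and measure the strap and lever from depth.

```bash
python3 - <<'E'
from h import *
c=np.load('/tmp/top0.npz'); im=cv2.imread('pics/top0.png'); s=cv2.imread('pics/scene0.png')
a=cv2.resize(im[140:270,155:290],None,fx=2.9,fy=2.9,interpolation=cv2.INTER_CUBIC)
b=cv2.resize(s[160:310,215:355],None,fx=2.7,fy=2.7,interpolation=cv2.INTER_CUBIC)
h=min(a.shape[0],b.shape[0]); cv2.imwrite('pics/crop0.png',np.hstack([a[:h],b[:h]]))
def cloud(n):
    c=np.load(f'/tmp/{n}.npz'); z=c['z_map']; v,u=np.mgrid[:384,:512]
    P=np.stack([(u-c['cx'])*z/c['fx'],(v-c['cy'])*z/c['fy'],z],-1)
    W=P@c['pose'][:3,:3].T+c['pose'][:3,3]; W[z==0]=np.nan; return W
for n in('top0','scene0'):
    W=cloud(n)
    m=(abs(W[...,2]-.107)<.006)&(W[...,0]>.32)&(W[...,0]<.53)&(W[...,1]>.1)&(W[...,1]<.3)
    p=W[m]; mu=p.mean(0); e=np.linalg.svd(p[:,:2]-mu[:2],full_matrices=False)[2][0]
    e=e*-np.sign(e[0]); print(n,len(p),mu.round(3),'dir',e.round(3),'ang',np.arctan2(-e[1],-e[0]), 'ext',np.percentile((p[:,:2]-mu[:2])@[-e[1],e[0]],[2,98]).round(4),'tip',((p[:,:2]-mu[:2])@e).max().round(3))
    m=(W[...,2]>.15)&(W[...,0]>.5)&(W[...,0]<.6)&(W[...,1]>-.08)&(W[...,1]<.03)
    p=W[m]; print('lever',len(p),p.mean(0).round(3),p[p[:,2]>.205].mean(0).round(3))
    m=(abs(W[...,2]-.015)<.004)&(W[...,0]>.45)&(W[...,0]<.65)&(W[...,1]>-.05)&(W[...,1]<.28)
    print('base',cv2.minAreaRect((W[m][:,:2]).astype('f4')))
E
```

```text
top0 863 [0.443 0.187 0.106] dir [-0.981 -0.193] ang 0.19408858346395697 ext [-0.0172  0.0171] tip 0.085
lever 165 [ 0.548 -0.023  0.199] [ 0.548 -0.04   0.22 ]
base ((0.5450769066810608, 0.12203116714954376), (0.119905486702919, 0.26964569091796875), 1.3155299425125122)
scene0 638 [0.449 0.192 0.106] dir [-0.98  -0.201] ang 0.20267981602034754 ext [-0.016   0.0186] tip 0.09
lever 196 [ 0.553 -0.016  0.192] [ 0.554 -0.034  0.217]
base ((0.5472838878631592, 0.12485247850418091), (0.12199167162179947, 0.27012282609939575), 1.5360684394836426)
```

View pics/crop0.png

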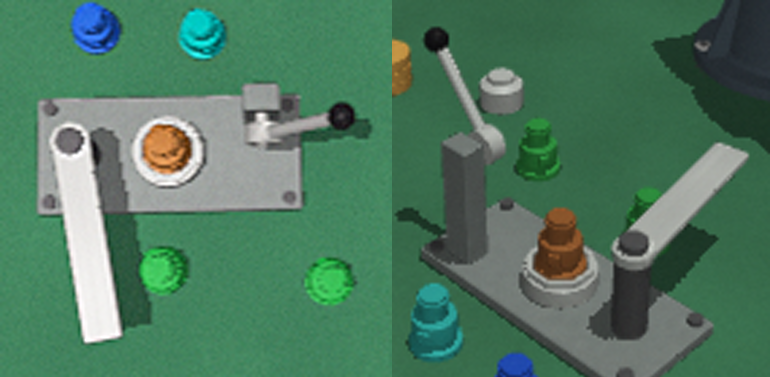

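The crop shows the bronze valve on the port. The strap is at about 0.17 rad relative to the fixture and the lever at about 0.66 rad. Next I work out the approach.

```bash
cat >> h.py <<'E'
from scipy.spatial.transform import Rotation as R
def go(p,yaw=np.pi/2):
    s=manip.sense(); r=R.from_quat(s['eef_rot'])
    x=np.array([np.cos(yaw),np.sin(yaw),0]); z=np.array([0,0,-1.]); T=R.from_matrix(np.stack([x,np.cross(z,x),z],1))
    print('t',round(float(s['t']),2),'at',s['ee_pos'].round(4),'F',s['contact_force'].round(2),'shift',r.inv().apply(np.array(p)-s['ee_pos']).round(4),'turn',(r.inv()*T).as_rotvec().round(3))
E
python3 -c "
from h import *
go([.420,.250,.188])"
```

```text
t 1.1 at [0.1982 0.513  0.1884] F [-0.32 -0.09 -0.19] shift [-0.1654  0.3017  0.0004] turn [-0.     0.    -0.369]
```

Call:
drive_tool(series=[[[-0.02,0.036,0,0,0,-0.1,0],[-0.044,0.08,0,0,0,-0.2,0],[-0.068,0.124,0,0,0,-0.3,0],[-0.092,0.168,0,0,0,-0.369,0],[-0.116,0.212,0,0,0,-0.369,0]]])

```text
t: 1.6
ee_pos: [0.3548, 0.3272, 0.1886]
eef_rot: [0.706, 0.708, 0.0, 0.0]
contact_force: [0.0, -0.1, 0.8]
grip_width: 0.62
```

```bash
python3 -c "
from h import *
go([.420,.250,.188])"
```

```text
t 1.6 at [0.3548 0.3272 0.1886] F [ 0.02 -0.06  0.82] shift [-0.0774  0.0649  0.0006] turn [ 0.    -0.     0.003]
```

Call:
drive_tool(series=[[[-0.035,0.03,0,0,0,0,0],[-0.07,0.06,0,0,0,0,0],[-0.077,0.065,0.03,0,0,0,0],[-0.077,0.065,0.06,0,0,0,0],[-0.077,0.065,0.075,0,0,0,0]]])

```text
t: 2.1
ee_pos: [0.4183, 0.2508, 0.1114]
eef_rot: [0.707, 0.707, -0.001, -0.0]
contact_force: [-0.5, -0.3, 0.3]
grip_width: 0.188
```

```bash
python3 - <<'E'
from h import *
go([.420,.240,.091])
snap('scene','s1')
c=cv2.imread('pics/s1.png'); cv2.imwrite('pics/s1c.png',cv2.resize(c[130:330,200:420],None,fx=2.7,fy=2.7))
E
```

```text
t 2.1 at [0.4183 0.2508 0.1114] F [-0.46 -0.26  0.32] shift [-0.0107  0.0017  0.0204] turn [-0.002  0.001 -0.001]
```

View pics/s1c.png

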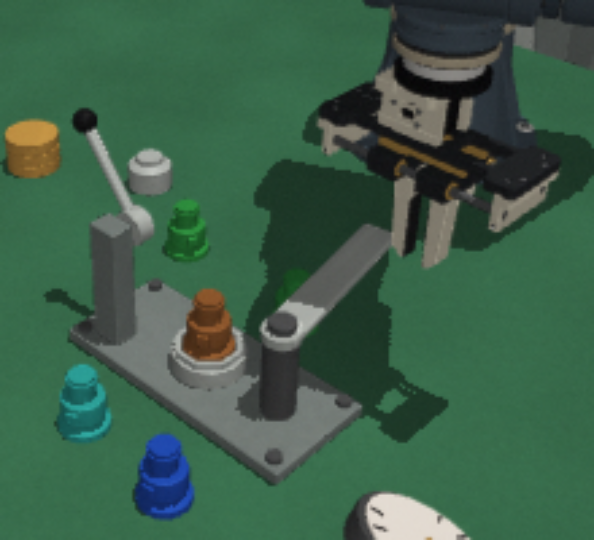

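The fingers are beside the strap's far end, at crop pixel about (420,220), and still closing. Everything else is untouched, so I finish closing and descending.

Call:
drive_tool(series=[[[0,0,0,0,0,0,0],[0,0.002,0.01,0,0,0,0],[0,0.002,0.02,0,0,0,0],[-0.006,0.002,0.021,0,0,0,0],[-0.012,0.002,0.021,0,0,0,0]]])

```text
t: 2.65
ee_pos: [0.4207, 0.2394, 0.0923]
eef_rot: [0.707, 0.707, -0.0, -0.0]
contact_force: [0.2, -0.4, 0.4]
grip_width: 0.007
```

```bash
python3 - <<'E'
from h import *
go([.420,.230,.091])
# reference path: finger centre for strap angles
P=np.array([.544,.207]); yaw=.025; r=.115
for th in np.arange(.2,1.6,.1):
    a=th; d=np.array([-np.cos(a),-np.sin(a)]); n=np.array([-np.sin(a),np.cos(a)])*1
    hx,hy=.0085,.0175
    sup=abs(n[0])*hx+abs(n[1])*hy
    print(round(th,2),(P+d*r+n*(.018+sup)).round(4))
E
```

```text
t 2.65 at [0.4207 0.2394 0.0923] F [ 0.21 -0.4   0.4 ] shift [-0.0094 -0.0007  0.0013] turn [-0.     0.     0.001]
0.2 [0.424  0.2203]
0.3 [0.4231 0.2086]
0.4 [0.4235 0.1967]
0.5 [0.4251 0.1847]
0.6 [0.4281 0.1728]
0.7 [0.4323 0.1611]
0.8 [0.4378 0.1498]
0.9 [0.4447 0.139 ]
1.0 [0.4527 0.1289]
1.1 [0.462  0.1197]
1.2 [0.4723 0.1115]
1.3 [0.4835 0.1044]
1.4 [0.4955 0.0987]
1.5 [0.5082 0.0942]
```

Call:
drive_tool(series=[[[-0.01,0.002,0.001,0,0,0,0],[-0.02,0.003,0.001,0,0,0,0],[-0.031,0.003,0.001,0,0,0,0],[-0.043,0.003,0.001,0,0,0,0],[-0.055,0.004,0.001,0,0,0,0]]])

```text
t: 3.15
ee_pos: [0.4249, 0.1836, 0.0915]
eef_rot: [0.707, 0.707, 0.0, 0.0]
contact_force: [-0.0, 0.5, -0.7]
grip_width: 0.002
```

```bash
python3 - <<'E'
from h import *
go([.4251,.1847,.091])
snap('scene','s2')
c=cv2.imread('pics/s2.png'); cv2.imwrite('pics/s2c.png',cv2.resize(c[130:330,200:420],None,fx=2.7,fy=2.7))
E
```

```text
t 3.15 at [0.4249 0.1836 0.0915] F [-0.    0.5  -0.69] shift [0.0011 0.0002 0.0005] turn [ 0. -0. -0.]
```

View pics/s2c.png

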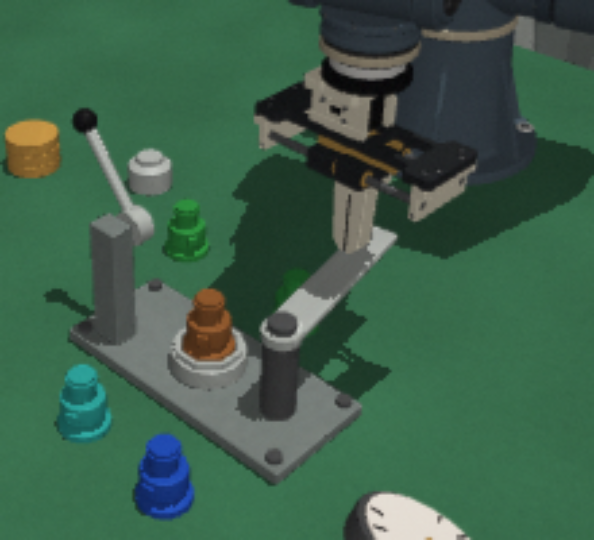

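```bash
python3 - <<'E'
from h import *
c=snap('top','t2'); z=c['z_map']; v,u=np.mgrid[:384,:512]
im=cv2.imread('pics/t2.png'); cv2.imwrite('pics/t2c.png',cv2.resize(im[140:270,155:290],None,fx=4,fy=4))
for cam in('top','scene'):
    for l in('strap_middle','strap_pivot'): print(cam,l,[(np.round(d['point'],3).tolist(),round(d['score'],2)) for d in manip.pinpoint(cam,l)])
def tilt(): pass
E
```

```text
top strap_middle [([0.544, 0.206, 0.103], 0.46)]
top strap_pivot [([0.545, 0.206, 0.104], 0.48)]
scene strap_middle [([0.46, 0.192, 0.103], 0.71)]
scene strap_pivot [([0.542, 0.204, 0.099], 0.57)]
```

View pics/t2c.png

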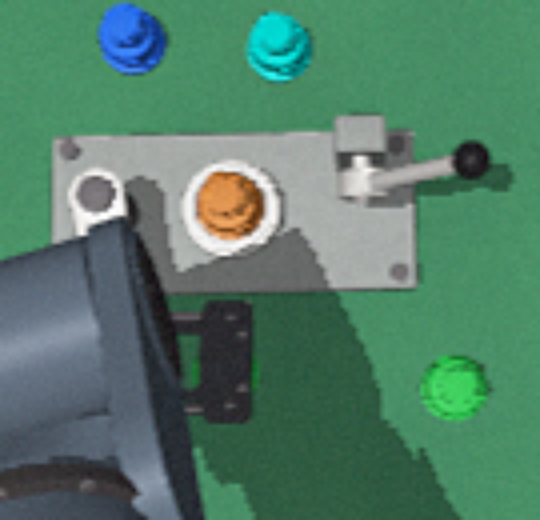

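```bash
python3 - <<'E'
from h import *
go([.4251,.1847,.091])
for n in('scene0','s1','s2'):
    c=np.load(f'/tmp/{n}.npz'); z=c['z_map']; v,u=np.mgrid[:384,:512]
    P=np.stack([(u-c['cx'])*z/c['fx'],(v-c['cy'])*z/c['fy'],z],-1)
    W=P@c['pose'][:3,:3].T+c['pose'][:3,3]
    m=(abs(W[...,2]-.107)<.004)&(W[...,0]>.32)&(W[...,0]<.53)&(W[...,1]>.05)&(W[...,1]<.3)
    p=W[m]
    for x in np.arange(.36,.53,.02):
        q=p[abs(p[:,0]-x)<.006]
        if len(q): print(n,round(x,3),len(q),q[:,1].min().round(3),q[:,1].max().round(3))
    T=np.linalg.inv(c['pose'])
    for w in ([.4249,.1836,.0915],[.4249,.2011,.0915]):
        q=(T@np.r_[w,1])[:3]; uu=c['fx']*q[0]/q[2]+c['cx']; vv=c['fy']*q[1]/q[2]+c['cy']; print('proj',(uu-200)*2.7,(vv-130)*2.7,q[2],z[int(vv),int(uu)])
    if n=='s2':
        cv2.imwrite('pics/s2d.png',cv2.resize(cv2.imread('pics/s2.png')[180:260,290:370],None,fx=7,fy=7,interpolation=cv2.INTER_CUBIC))
E
```

```text
t 3.45 at [0.425  0.185  0.0915] F [ 0.29 -0.34 -0.35] shift [-0.0003  0.0001  0.0005] turn [ 0. -0.  0.]
scene0 0.36 14 0.164 0.192
scene0 0.38 37 0.16 0.196
scene0 0.4 40 0.162 0.199
scene0 0.42 44 0.168 0.204
scene0 0.44 45 0.17 0.207
scene0 0.46 45 0.175 0.212
scene0 0.48 48 0.181 0.215
scene0 0.5 48 0.184 0.219
scene0 0.52 49 0.187 0.223
proj 345.1923057622405 271.47344647695974 0.9966111763665855 0.9706764
proj 360.16846195241675 279.6275157201002 0.9853469101430488 1.1387838
s1 0.36 11 0.16 0.186
s1 0.38 36 0.16 0.197
s1 0.4 38 0.163 0.201
s1 0.42 44 0.167 0.202
s1 0.44 45 0.173 0.208
s1 0.46 46 0.175 0.211
s1 0.48 47 0.179 0.214
s1 0.5 47 0.181 0.218
s1 0.52 50 0.187 0.223
proj 345.1923057622405 271.47344647695974 0.9966111763665855 0.97006315
proj 360.16846195241675 279.6275157201002 0.9853469101430488 1.1368859
s2 0.36 13 0.167 0.191
s2 0.38 23 0.172 0.196
s2 0.4 22 0.181 0.2
s2 0.42 34 0.169 0.203
s2 0.44 46 0.173 0.209
s2 0.46 47 0.175 0.21
s2 0.48 46 0.18 0.215
s2 0.5 47 0.183 0.218
s2 0.52 47 0.186 0.222
proj 345.1923057622405 271.47344647695974 0.9966111763665855 0.97475016
proj 360.16846195241675 279.6275157201002 0.9853469101430488 1.1369214
```

View pics/s2d.png

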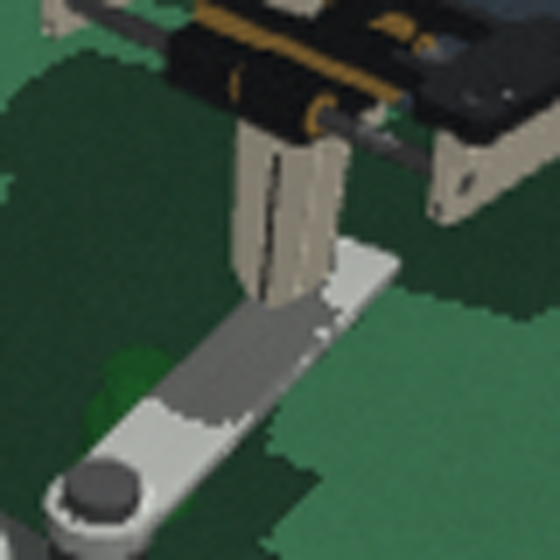

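```bash
python3 - <<'E'
from h import *
c=np.load('/tmp/s2.npz'); z=c['z_map']; v,u=np.mgrid[:384,:512]
P=np.stack([(u-c['cx'])*z/c['fx'],(v-c['cy'])*z/c['fy'],z],-1)
W=P@c['pose'][:3,:3].T+c['pose'][:3,3]
for uu in (326,330,334): print(uu,[W[vv,uu].round(3).tolist() for vv in range(206,228,3)])
E
```

```text
326 [[0.434, 0.178, 0.167], [0.434, 0.179, 0.159], [0.437, 0.182, 0.153], [0.435, 0.181, 0.143], [0.434, 0.181, 0.133], [0.436, 0.183, 0.126], [0.424, 0.175, 0.107], [0.435, 0.184, 0.108]]
330 [[0.436, 0.191, 0.174], [0.435, 0.191, 0.165], [0.436, 0.193, 0.158], [0.434, 0.192, 0.147], [0.436, 0.195, 0.141], [0.435, 0.195, 0.132], [0.418, 0.183, 0.108], [0.427, 0.191, 0.107]]
334 [[0.434, 0.201, 0.178], [0.436, 0.204, 0.171], [0.434, 0.203, 0.161], [0.431, 0.202, 0.151], [0.428, 0.2, 0.14], [0.399, 0.181, 0.107], [0.41, 0.19, 0.107], [0.418, 0.196, 0.106]]
```

```bash
python3 - <<'E'
from h import *
for n,x,y in(('scene0',.198,.513),('s1',.4183,.2508),('s2',.4249,.1836)):
    c=np.load(f'/tmp/{n}.npz'); z=c['z_map']; v,u=np.mgrid[:384,:512]
    P=np.stack([(u-c['cx'])*z/c['fx'],(v-c['cy'])*z/c['fy'],z],-1)
    W=P@c['pose'][:3,:3].T+c['pose'][:3,3]
    m=(np.hypot(W[...,0]-x,W[...,1]-y)<(.04 if n!='scene0' else .09))&(W[...,2]>.112)&(z>0)
    p=W[m]; i=np.argsort(p[:,2])[:8]; print(n,p[i].round(3).tolist())
c=snap('wrist','w2'); print(c['tool_from_camera'].round(3).tolist(),c['fx'])
E
```

```text
scene0 [[0.181, 0.47, 0.218], [0.189, 0.464, 0.219], [0.189, 0.466, 0.22], [0.192, 0.469, 0.22], [0.183, 0.472, 0.22], [0.176, 0.474, 0.22], [0.188, 0.463, 0.221], [0.188, 0.469, 0.221]]
s1 [[0.427, 0.266, 0.141], [0.428, 0.238, 0.141], [0.411, 0.244, 0.142], [0.428, 0.241, 0.143], [0.424, 0.244, 0.143], [0.426, 0.243, 0.143], [0.428, 0.264, 0.143], [0.416, 0.244, 0.144]]
s2 [[0.431, 0.183, 0.121], [0.434, 0.189, 0.122], [0.436, 0.184, 0.123], [0.435, 0.192, 0.124], [0.434, 0.188, 0.125], [0.433, 0.19, 0.125], [0.434, 0.195, 0.125], [0.438, 0.182, 0.126]]
[[1.0, 0.0, -0.0, 0.0], [-0.0, 0.963, 0.269, -0.074], [0.0, -0.269, 0.963, -0.197], [0.0, 0.0, 0.0, 1.0]] 338.94207217452004
```

View pics/w2.png

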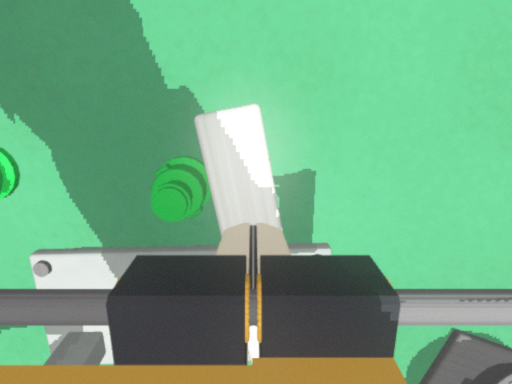

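```bash
python3 - <<'E'
from h import *
c=np.load('/tmp/s2.npz'); z=c['z_map']; v,u=np.mgrid[:384,:512]
P=np.stack([(u-c['cx'])*z/c['fx'],(v-c['cy'])*z/c['fy'],z],-1)
W=P@c['pose'][:3,:3].T+c['pose'][:3,3]
m=(z>0)&(abs(W[...,0]-.425)<.07)&(abs(W[...,1]-.185)<.13)&(W[...,2]>.115)&(W[...,2]<.3)
p=W[m]
for y in np.arange(.065,.31,.01):
    q=p[abs(p[:,1]-y)<.005]
    if len(q): print(round(y,3),len(q),'zmin',q[:,2].min().round(3),'x',q[:,0].min().round(3),q[:,0].max().round(3))
E
```

```text
0.095 44 zmin 0.232 x 0.399 0.464
0.105 164 zmin 0.204 x 0.401 0.463
0.115 72 zmin 0.216 x 0.402 0.463
0.125 53 zmin 0.217 x 0.418 0.457
0.135 30 zmin 0.216 x 0.442 0.457
0.145 58 zmin 0.217 x 0.442 0.461
0.155 99 zmin 0.212 x 0.441 0.463
0.165 126 zmin 0.164 x 0.435 0.463
0.175 185 zmin 0.126 x 0.431 0.464
0.185 211 zmin 0.121 x 0.408 0.466
0.195 304 zmin 0.124 x 0.409 0.464
0.205 332 zmin 0.132 x 0.401 0.463
0.215 172 zmin 0.204 x 0.393 0.463
0.225 76 zmin 0.217 x 0.399 0.458
0.235 68 zmin 0.216 x 0.405 0.458
0.245 48 zmin 0.216 x 0.404 0.457
0.255 95 zmin 0.218 x 0.391 0.462
0.265 120 zmin 0.208 x 0.39 0.464
0.275 309 zmin 0.207 x 0.39 0.464
0.285 8 zmin 0.241 x 0.404 0.455
```

The depth check shows the fingertips really end about 30 mm above the reported TCP: true tip 0.121, reported 0.0915. The body is also 83 mm above the visible tip, as specified, and the same offset shows in all three pictures. So the finger passed above the strap and touched nothing. I'll subtract 30 mm from all heights, then go back and descend beside the strap.

Call:
drive_tool(series=[[[0.02,0,0,0,0,0,0],[0.04,-0.003,0,0,0,0,0],[0.055,-0.003,0,0,0,0,0],[0.055,-0.003,0.015,0,0,0,0],[0.055,-0.003,0.03,0,0,0,0]]])

```text
t: 4.0
ee_pos: [0.4221, 0.2407, 0.0612]
eef_rot: [0.707, 0.708, 0.0, 0.0]
contact_force: [0.2, 0.5, -0.2]
grip_width: 0.004
```

Call:
drive_tool(series=[[[0,0,0,0,0,0,0],[-0.01,0.001,0,0,0,0,0],[-0.02,0.001,0,0,0,0,0],[-0.03,0.001,0,0,0,0,0],[-0.042,0.001,0,0,0,0,0]]])

```text
t: 4.5
ee_pos: [0.4233, 0.1969, 0.062]
eef_rot: [0.707, 0.707, 0.001, 0.0]
contact_force: [0.3, 1.4, 0.2]
grip_width: 0.002
```

```bash
python3 - <<'E'
from h import *
go([.4235,.1967,.0615])
snap('scene','s3')
c=cv2.imread('pics/s3.png'); cv2.imwrite('pics/s3c.png',cv2.resize(c[130:330,200:420],None,fx=2.7,fy=2.7))
E
```

```text
t 4.5 at [0.4233 0.1969 0.062 ] F [0.3  1.36 0.2 ] shift [-0.0002  0.0002  0.0005] turn [ 0.001 -0.001 -0.   ]
```

View pics/s3c.png

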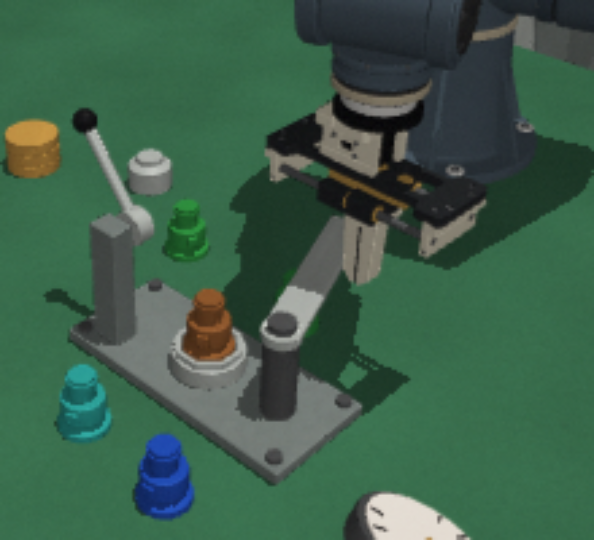

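The finger now bears on the strap's edge, at crop pixel about (360,270), and the strap has begun to turn. I continue along the arc.

Call:
drive_tool(series=[[[-0.012,0.002,0,0,0,0,0],[-0.024,0.005,0,0,0,0,0],[-0.036,0.009,0,0,0,0,0],[-0.047,0.014,0,0,0,0,0],[-0.058,0.021,0,0,0,0,0]]])

```text
t: 5.05
ee_pos: [0.4442, 0.1387, 0.0614]
eef_rot: [0.707, 0.707, -0.0, -0.0]
contact_force: [-0.6, 1.3, -0.2]
grip_width: 0.004
```

Call:
drive_tool(series=[[[-0.01,0.008,0,0,0,0,0],[-0.019,0.017,0,0,0,0,0],[-0.027,0.028,0,0,0,0,0],[-0.034,0.039,0,0,0,0,0],[-0.04,0.051,0,0,0,0,0]]])

```text
t: 5.55
ee_pos: [0.4958, 0.0992, 0.0614]
eef_rot: [0.707, 0.707, -0.0, -0.0]
contact_force: [-1.5, 1.6, 0.7]
grip_width: 0.003
```

```bash
python3 - <<'E'
from h import *
go([.5082,.0942,.0615])
snap('scene','s4')
c=cv2.imread('pics/s4.png'); cv2.imwrite('pics/s4c.png',cv2.resize(c[130:330,200:420],None,fx=2.7,fy=2.7))
E
```

```text
t 5.55 at [0.4958 0.0992 0.0614] F [-1.54  1.6   0.7 ] shift [-0.005   0.0124 -0.0002] turn [-0.  0.  0.]
```

View pics/s4c.png

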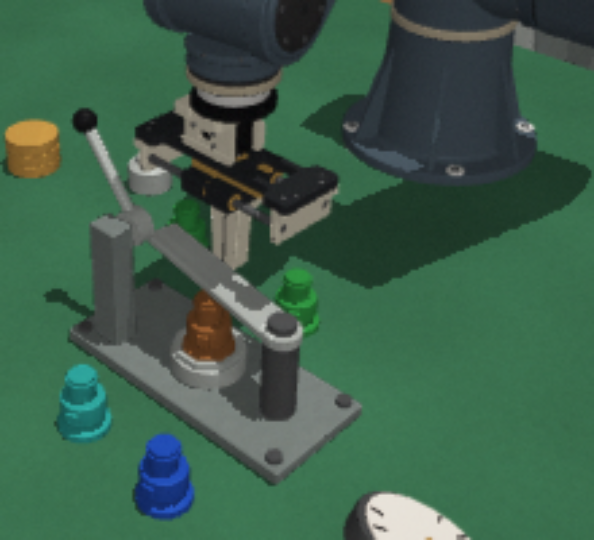

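Call:
drive_tool(series=[[[-0.003,0.006,0,0,0,0,0],[-0.005,0.012,0,0,0,0,0],[-0.006,0.017,0,0,0,0,0],[-0.007,0.02,0,0,0,0,0],[-0.007,0.023,0,0,0,0,0]]])

```text
t: 6.1
ee_pos: [0.5179, 0.0927, 0.0614]
eef_rot: [0.707, 0.707, -0.0, -0.0]
contact_force: [-1.6, -2.3, 0.2]
grip_width: 0.005
```

Call:
drive_tool(series=[[[0,0.001,0,0,0,0,0],[0,0.002,0,0,0,0,0],[0,0.003,0,0,0,0,0]]])

```text
t: 6.4
ee_pos: [0.5187, 0.0927, 0.0612]
eef_rot: [0.707, 0.707, -0.002, -0.002]
contact_force: [-16.0, -1.3, 10.3]
grip_width: 0.002
```

Force has risen to 16 N at about x = 0.519, where the stop is expected. I back off and check.

Call:
drive_tool(series=[[[0,-0.004,0,0,0,0,0],[0,-0.014,0,0,0,0,0],[0.0,-0.034,0,0,0,0,0],[0,-0.06,-0.02,0,0,0,0],[0,-0.08,-0.06,0,0,0,0]]])

```text
t: 6.9
ee_pos: [0.4377, 0.0926, 0.1201]
eef_rot: [0.707, 0.707, -0.002, -0.002]
contact_force: [0.7, 0.1, 1.0]
grip_width: 0.007
```

```bash
python3 - <<'E'
from h import *
go([.44,.09,.12])
snap('scene','s5');snap('top','t5')
c=cv2.imread('pics/s5.png'); d=cv2.imread('pics/t5.png')
cv2.imwrite('pics/s5c.png',np.hstack([cv2.resize(c[160:290,220:350],(390,390)),cv2.resize(d[140:270,155:285],(390,390))]))
for n in('s5','t5'):
    c=np.load(f'/tmp/{n}.npz'); z=c['z_map']; v,u=np.mgrid[:384,:512]
    P=np.stack([(u-c['cx'])*z/c['fx'],(v-c['cy'])*z/c['fy'],z],-1)
    W=P@c['pose'][:3,:3].T+c['pose'][:3,3]
    m=(z>0)&(abs(W[...,2]-.107)<.005)&(W[...,0]>.5)&(W[...,0]<.6)&(W[...,1]>.05)&(W[...,1]<.188)
    p=W[m]; X=[];
    for y in np.arange(.055,.188,.015):
        q=p[abs(p[:,1]-y)<.007]
        if len(q)>4: X.append((y,(q[:,0].min()+q[:,0].max())/2))
    X=np.array(X); k=np.polyfit(X[:,0],X[:,1],1); print(n,len(p),X.round(4).tolist(),'angle',np.pi/2-k[0]*1)
for cam in('top','scene'):
    for l in('strap_middle','strap_pivot','valve','lever_pivot','lever_ball'): print(cam,l,[(np.round(d['point'],3).tolist(),round(d['score'],2)) for d in manip.pinpoint(cam,l)][:3])
E
```

```text
t 6.9 at [0.4377 0.0926 0.1201] F [0.66 0.06 1.02] shift [-0.0026  0.0023  0.    ] turn [-0.005  0.     0.   ]
s5 554 [[0.055, 0.5495], [0.07, 0.5507], [0.085, 0.5492], [0.1, 0.5476], [0.115, 0.5483], [0.13, 0.5469], [0.145, 0.5473], [0.16, 0.5463], [0.175, 0.5463]] angle 1.6045778376673643
t5 598 [[0.055, 0.5533], [0.07, 0.5454], [0.085, 0.5463], [0.1, 0.5463], [0.115, 0.5448], [0.13, 0.5448], [0.145, 0.5447], [0.16, 0.5447], [0.175, 0.5445]] angle 1.6175172117462906
top strap_middle [([0.547, 0.121, 0.102], 0.66), ([0.551, -0.038, 0.214], 0.47), ([0.423, -0.308, 0.029], 0.29)]
top strap_pivot [([0.543, 0.207, 0.104], 0.67), ([0.545, 0.121, 0.104], 0.26)]
top valve [([0.673, 0.092, -0.001], 0.71), ([0.677, 0.199, 0.0], 0.71), ([0.415, -0.042, 0.004], 0.5)]
top lever_pivot [([0.545, 0.024, 0.127], 0.67)]
top lever_ball [([0.547, -0.04, 0.213], 0.63), ([0.547, 0.117, 0.001], 0.63)]
scene strap_middle [([0.549, 0.12, 0.102], 0.64)]
scene strap_pivot [([0.543, 0.208, 0.099], 0.7)]
scene valve [([0.674, 0.2, 0.0], 0.93), ([0.418, -0.043, -0.001], 0.62), ([0.547, 0.121, 0.04], 0.56)]
scene lever_pivot [([0.546, 0.028, 0.13], 0.79)]
scene lever_ball [([0.549, -0.042, 0.216], 0.56)]
```

View pics/s5c.png

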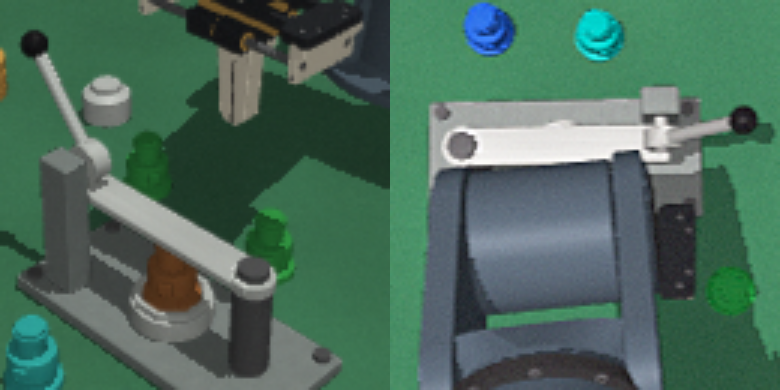

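The strap lies over the valve against the post: measured at 1.60–1.62 rad in world, against 1.571 plus fixture yaw 0.025 expected, and the force rose to 16 N there. The valve is still on the port, at crop pixel (172,280). Now the lever.

```bash
python3 - <<'E'
from h import *
go([.549,.020,.215])
y0,z0,r=.027,.128,.085
for f in [.6,.66,.75,.85,.95,1.05,1.15,1.25,1.35,1.42,1.48,1.52]:
    y=y0-r*np.sin(f)+.006*np.cos(f)+.0175; z=z0+r*np.cos(f)+.006*np.sin(f)-.0295
    print(f,round(y,4),round(z,4))
E
```

```text
t 7.5 at [0.4408 0.0927 0.1209] F [0.24 1.06 0.37] shift [-0.0727  0.1081 -0.0943] turn [-0.001  0.     0.   ]
0.6 0.0015 0.172
0.66 -0.0029 0.1693
0.75 -0.009 0.1648
0.85 -0.0154 0.1591
0.95 -0.0212 0.1528
1.05 -0.0262 0.146
1.15 -0.0306 0.1387
1.25 -0.0343 0.131
1.35 -0.0371 0.123
1.42 -0.0386 0.1172
1.48 -0.0396 0.1122
1.52 -0.0401 0.1088
```

Call:
drive_tool(series=[[[0,0,-0.045,0,0,0,0],[0,0.01,-0.09,0,0,0,0],[-0.02,0.045,-0.095,0,0,0,0],[-0.045,0.08,-0.095,0,0,0,0],[-0.068,0.108,-0.095,0,0,0,0]]])

```text
t: 8.0
ee_pos: [0.5506, 0.0238, 0.2165]
eef_rot: [0.707, 0.707, 0.0, 0.0]
contact_force: [0.3, 0.6, 0.8]
grip_width: 0.007
```

```bash
python3 -c "
from h import *
go([.549,.015,.170])
snap('scene','s6')
c=cv2.imread('pics/s6.png'); cv2.imwrite('pics/s6c.png',cv2.resize(c[80:280,180:380],(600,600)))
"
```

```text
t 8.0 at [0.5506 0.0238 0.2165] F [0.35 0.59 0.78] shift [-0.0088 -0.0016  0.0465] turn [0.001 0.    0.   ]
```

View pics/s6c.png

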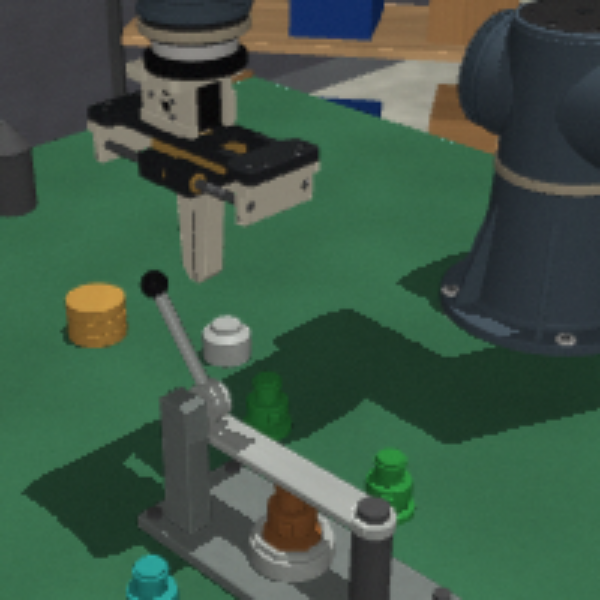

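The fingers are above and inside the ball, with the tip at (200,275) and the ball at (155,283). I descend beside the rod.

Call:
drive_tool(series=[[[0,-0.001,0.02,0,0,0,0],[-0.005,-0.001,0.044,0,0,0,0],[-0.015,-0.001,0.044,0,0,0,0],[-0.023,-0.001,0.044,0,0,0,0],[-0.028,-0.001,0.047,0,0,0,0]]])

```text
t: 8.55
ee_pos: [0.5487, -0.0041, 0.1708]
eef_rot: [0.707, 0.707, 0.001, 0.001]
contact_force: [0.7, -0.1, 0.5]
grip_width: 0.001
```

```bash
python3 -c "
from h import *
go([.549,-.009,.165])
snap('scene','s7')
c=cv2.imread('pics/s7.png'); cv2.imwrite('pics/s7c.png',cv2.resize(c[80:280,180:380],(600,600)))
"
```

```text
t 8.55 at [ 0.5487 -0.0041  0.1708] F [ 0.66 -0.06  0.48] shift [-0.0049  0.0003  0.0058] turn [ 0.002  0.    -0.   ]
```

View pics/s7c.png

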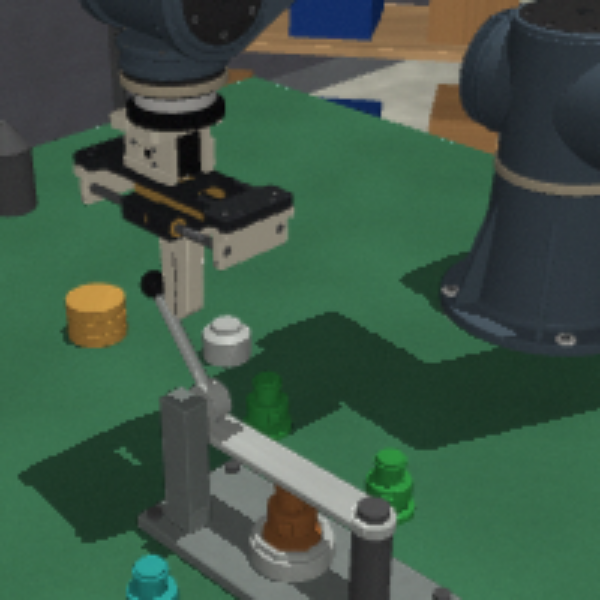

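Call:
drive_tool(series=[[[-0.005,0,0.006,0,0,0,0],[-0.011,0,0.012,0,0,0,0],[-0.017,0,0.018,0,0,0,0],[-0.022,0,0.025,0,0,0,0],[-0.027,0,0.032,0,0,0,0]]])

```text
t: 9.1
ee_pos: [0.5485, -0.0308, 0.1374]
eef_rot: [0.707, 0.707, 0.0, 0.001]
contact_force: [1.2, 1.2, 4.6]
grip_width: 0.002
```

```bash
python3 -c "
from h import *
go([.5495,-.0343,.131])
snap('scene','s8')
c=cv2.imread('pics/s8.png'); cv2.imwrite('pics/s8c.png',cv2.resize(c[80:280,180:380],(600,600)))
"
```

```text
t 9.1 at [ 0.5485 -0.0308  0.1374] F [1.18 1.17 4.58] shift [-0.0035  0.001   0.0064] turn [0.001 0.    0.   ]
```

View pics/s8c.png

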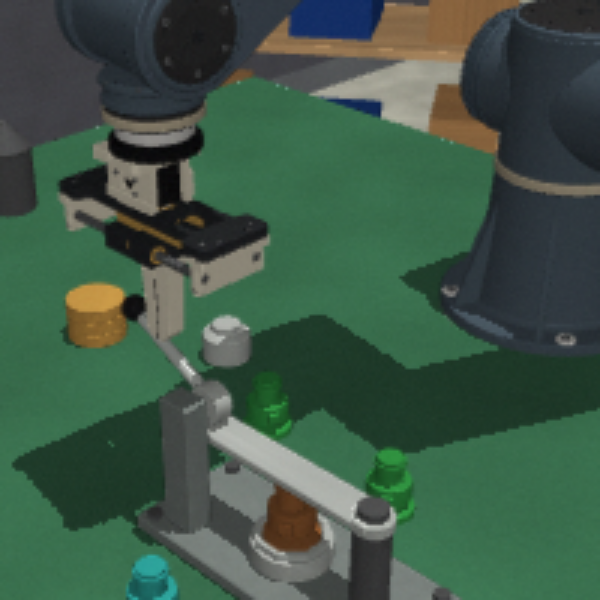

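Call:
drive_tool(series=[[[-0.003,0.001,0.006,0,0,0,0],[-0.006,0.001,0.014,0,0,0,0],[-0.008,0.001,0.02,0,0,0,0],[-0.009,0.001,0.024,0,0,0,0]]])

```text
t: 9.55
ee_pos: [0.549, -0.0396, 0.113]
eef_rot: [0.707, 0.707, -0.0, 0.0]
contact_force: [0.0, -2.7, 4.3]
grip_width: 0.005
```

Call:
drive_tool(series=[[[0,0,0.001,0,0,0,0],[0,0,0.002,0,0,0,0]]])

```text
t: 9.75
ee_pos: [0.549, -0.0393, 0.1114]
eef_rot: [0.707, 0.707, -0.0, 0.0]
contact_force: [-0.5, -1.0, 4.2]
grip_width: 0.004
```

Still at friction level, so the stop has not been reached. I continue in 1 mm steps.

Call:
drive_tool(series=[[[0,0,0.001,0,0,0,0],[0,0,0.002,0,0,0,0]]])

```text
t: 9.95
ee_pos: [0.5491, -0.0392, 0.1098]
eef_rot: [0.707, 0.707, 0.0, 0.0]
contact_force: [-2.1, -1.7, 13.6]
grip_width: 0.004
```

Call:
drive_tool(series=[[[0,0,0.001,0,0,0,0],[0,0,0.002,0,0,0,0]]])

```text
t: 10.15
ee_pos: [0.5493, -0.0392, 0.1093]
eef_rot: [0.707, 0.707, 0.0, 0.001]
contact_force: [-9.2, -1.7, 30.6]
grip_width: 0.007
```

Force is up to 31 N, so the lever is at its stop. I lift off, move clear and inspect.

Call:
drive_tool(series=[[[0,0,-0.01,0,0,0,0],[0,0,-0.04,0,0,0,0],[0,0,-0.085,0,0,0,0],[0,-0.03,-0.12,0,0,0,0],[0,-0.07,-0.13,0,0,0,0]]])

```text
t: 10.65
ee_pos: [0.4798, -0.0391, 0.2404]
eef_rot: [0.707, 0.707, 0.001, 0.002]
contact_force: [-1.7, -0.2, 0.3]
grip_width: 0.002
```

Call:
drive_tool(series=[[[0,-0.045,0,0,0,0,0],[0,-0.09,0,0,0,0,0],[0,-0.12,0,0,0,0,0],[0,-0.14,0,0,0,0,0],[0,-0.14,0,0,0,0,0]]])

```text
t: 11.15
ee_pos: [0.3373, -0.0388, 0.2375]
eef_rot: [0.707, 0.707, 0.0, -0.0]
contact_force: [0.7, -0.3, -0.3]
grip_width: 0.007
```

```bash
python3 - <<'E'
from h import *
go([.3,0,.25])
snap('scene','s9');snap('top','t9')
c=cv2.imread('pics/s9.png'); d=cv2.imread('pics/t9.png')
cv2.imwrite('pics/s9c.png',np.hstack([cv2.resize(c[160:290,210:340],(390,390)),cv2.resize(d[130:260,155:285],(390,390))]))
for n in('s9','t9'):
    c=np.load(f'/tmp/{n}.npz'); z=c['z_map']; v,u=np.mgrid[:384,:512]
    P=np.stack([(u-c['cx'])*z/c['fx'],(v-c['cy'])*z/c['fy'],z],-1)
    W=P@c['pose'][:3,:3].T+c['pose'][:3,3]
    m=(z>0)&(abs(W[...,2]-.107)<.005)&(W[...,0]>.5)&(W[...,0]<.6)&(W[...,1]>.06)&(W[...,1]<.188)
    p=W[m]; X=[]
    for y in np.arange(.07,.188,.015):
        q=p[abs(p[:,1]-y)<.007]
        if len(q)>4: X.append((y,(q[:,0].min()+q[:,0].max())/2))
    X=np.array(X); print(n,'strap',np.pi/2-np.polyfit(X[:,0],X[:,1],1)[0])
    m=(z>0)&(abs(W[...,0]-.55)<.02)&(W[...,1]<.005)&(W[...,1]>-.12)&(W[...,2]>.09); p=W[m]
    print('ball/rod', [(round(y,3),p[abs(p[:,1]-y)<.005][:,2].max().round(3)) for y in np.arange(-.1,0,.01) if (abs(p[:,1]-y)<.005).any()])
for cam in('top','scene'):
    for l in('lever_pivot','lever_ball','strap_middle','valve','weight0','weight1','weight2','piston_cap','gauge'): print(cam,l,[(np.round(d['point'],3).tolist(),round(d['score'],2)) for d in manip.pinpoint(cam,l)][:5])
E
```

```text
t 11.15 at [ 0.3373 -0.0388  0.2375] F [ 0.67 -0.34 -0.35] shift [ 0.0388 -0.0373 -0.0125] turn [ 0. -0. -0.]
s9 strap 1.601403926351603
ball/rod [(np.float64(-0.09), np.float64(0.148)), (np.float64(-0.08), np.float64(0.151)), (np.float64(-0.07), np.float64(0.147)), (np.float64(-0.06), np.float64(0.143)), (np.float64(-0.05), np.float64(0.143)), (np.float64(-0.04), np.float64(0.14)), (np.float64(-0.03), np.float64(0.139)), (np.float64(-0.02), np.float64(0.138)), (np.float64(-0.01), np.float64(0.138))]
t9 strap 1.5833522414754886
ball/rod [(np.float64(-0.09), np.float64(0.15)), (np.float64(-0.08), np.float64(0.151)), (np.float64(-0.07), np.float64(0.147)), (np.float64(-0.06), np.float64(0.143)), (np.float64(-0.05), np.float64(0.142)), (np.float64(-0.04), np.float64(0.144)), (np.float64(-0.03), np.float64(0.14)), (np.float64(-0.02), np.float64(0.141)), (np.float64(-0.01), np.float64(0.139))]
top lever_pivot [([0.548, 0.026, 0.127], 0.52)]
top lever_ball [([0.55, -0.081, 0.138], 0.53)]
top strap_middle [([0.547, 0.122, 0.1], 0.96)]
top valve [([0.414, -0.044, 0.004], 0.77), ([0.423, 0.12
[... 760 characters left out ...]
alve [([0.67, 0.084, -0.002], 0.78), ([0.417, -0.042, -0.002], 0.75), ([0.676, 0.203, -0.0], 0.71), ([0.548, 0.123, 0.037], 0.55), ([0.427, 0.125, 0.001], 0.52)]
scene weight0 [([0.426, -0.312, -0.001], 0.61), ([0.427, -0.31, 0.031], 0.59), ([0.429, -0.31, 0.012], 0.57), ([0.55, 0.03, 0.131], 0.35)]
scene weight1 [([0.426, -0.312, -0.001], 0.61), ([0.427, -0.31, 0.031], 0.59), ([0.429, -0.31, 0.012], 0.57), ([0.55, 0.03, 0.131], 0.35)]
scene weight2 [([0.426, -0.312, -0.001], 0.61), ([0.427, -0.31, 0.031], 0.59), ([0.429, -0.31, 0.012], 0.57), ([0.55, 0.03, 0.131], 0.35)]
scene piston_cap [([0.35, -0.175, -0.0], 0.72), ([0.578, 0.029, 0.142], 0.52)]
scene gauge [([0.632, 0.41, 0.001], 0.79)]
```

View pics/s9c.png

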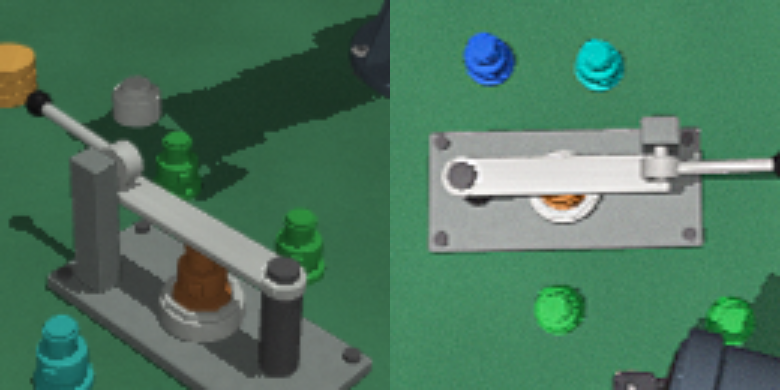

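View pics/s9.png

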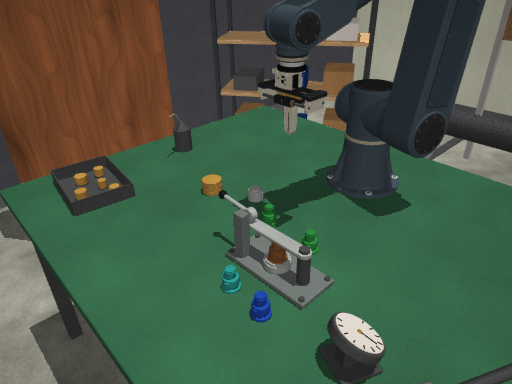

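```bash
python3 -c "
from h import *
print(manip.close_job(), manip.sense()['t'])"
```

```text
the job is handed in; nothing more can be done
the job is handed in; nothing more can be done
```

The clamp is closed and I handed the job in at about 11.5 s. I pushed the strap round until it met its stop post, then backed off and checked it, and only then pushed the cam lever down to its stop.

**Last checks**
- **Strap:** it lies over the valve at 1.58–1.60 rad in world coordinates; 1.571 plus the fixture's yaw of about 0.025 was expected. The push force rose to 16 N at the stop.
- **Lever:** the ball is at z ≈ 0.138 m, as expected at 1.48 rad, and the force rose to 31 N at the stop.
- **Valve:** the bronze valve still sits on its port; the networks put it at (0.548, 0.122), within about 2 mm of where it started.
- **Other things:** the weights, piston cap and gauge show no movement beyond the networks' error of about 4 mm.

**One disagreement:** the real fingertips were about 30 mm higher than the reported TCP. Because of this, my first pass went over the strap without touching it. I measured the offset in the depth pictures and allowed for it in every later move.

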